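# Sort the slack hand grips from the firm ones

## Task

The three hand grips on the shelf look alike, but the spring of one has gone slack. Find it by squeezing each across its handles. Set the slack one down flat in the grey plastic tray, still holding it by its squeezed handles, and let go; lay the two firm ones flat in the wooden tray for the next guests. Leave the vase, the bell, the flask and the bamboo block undisturbed.

Things in the scene. Friction and masses are not known exactly. Their poses are not given: they have to be found in the camera images.
- grip_a_mid (a point): Grip A: centre of one of three look-alike V-shaped hand grips lying flat, 14 mm above its underside (28 mm tall). x: from the steel coil to the open end; y: across the two flat-sided blue handles; z up. Coil axis 75 mm towards -x, coil 25 mm across; handles 18 mm thick from x -50 to +55, each leaning out 0.15 rad. Width over both handles, untouched: 61 mm here, 77 mm at the open end
- grip_b_mid (a point): Grip B: centre of one of three look-alike V-shaped hand grips lying flat, 14 mm above its underside (28 mm tall). x: from the steel coil to the open end; y: across the two flat-sided blue handles; z up. Coil axis 75 mm towards -x, coil 25 mm across; handles 18 mm thick from x -50 to +55, each leaning out 0.15 rad. Width over both handles, untouched: 61 mm here, 77 mm at the open end
- grip_c_mid (a point): Grip C: centre of one of three look-alike V-shaped hand grips lying flat, 14 mm above its underside (28 mm tall). x: from the steel coil to the open end; y: across the two flat-sided blue handles; z up. Coil axis 75 mm towards -x, coil 25 mm across; handles 18 mm thick from x -50 to +55, each leaning out 0.15 rad. Width over both handles, untouched: 61 mm here, 77 mm at the open end
- grip_a: Grip A: origin 14 mm below the centre point, same axes. About 120 g; a coil spring holds the handles apart. Squeezed across y at the centre point, a slack one gives from the first newton and shuts under 5 N to 38 mm over the handles, where a stop holds it; a firm one gives under 2 mm at 15 N, under 5 mm at 40 N. Either opens again on release. Which one is slack cannot be seen
- grip_b: Grip B: origin 14 mm below the centre point, same axes. About 120 g; a coil spring holds the handles apart. Squeezed across y at the centre point, a slack one gives from the first newton and shuts under 5 N to 38 mm over the handles, where a stop holds it; a firm one gives under 2 mm at 15 N, under 5 mm at 40 N. Either opens again on release. Which one is slack cannot be seen
- grip_c: Grip C: origin 14 mm below the centre point, same axes. About 120 g; a coil spring holds the handles apart. Squeezed across y at the centre point, a slack one gives from the first newton and shuts under 5 N to 38 mm over the handles, where a stop holds it; a firm one gives under 2 mm at 15 N, under 5 mm at 40 N. Either opens again on release. Which one is slack cannot be seen
- grip_a_arm (a joint): Grip A: angle (rad) by which its handles are squeezed together: 0 untouched (61 mm over the handles at the centre point), 0.30 fully shut (38 mm); 0.1 rad is about 7.5 mm
- grip_b_arm (a joint): Grip B: angle (rad) by which its handles are squeezed together: 0 untouched (61 mm over the handles at the centre point), 0.30 fully shut (38 mm); 0.1 rad is about 7.5 mm
- grip_c_arm (a joint): Grip C: angle (rad) by which its handles are squeezed together: 0 untouched (61 mm over the handles at the centre point), 0.30 fully shut (38 mm); 0.1 rad is about 7.5 mm
- wood_tray: Pale wooden tray with dark hand slots in its two long walls, for the firm grips; fixed, open-topped, 280 mm (x) by 190 mm (y) outside, 40 mm high, walls and floor 5 mm; origin at the centre of its underside, z up. Two grips fit flat side by side, each with its length along the tray's y and centred 60 mm either side of the tray's middle along x
- grey_tray: Grey plastic tray, for the slack grips; fixed, open-topped, 280 mm (x) by 190 mm (y) outside, 40 mm high, walls and floor 5 mm; origin at the centre of its underside, z up. Two grips fit flat side by side, each with its length along the tray's y and centred 60 mm either side of the tray's middle along x
- vase: Black ceramic bottle vase, 94 mm across, 160 mm tall; a bystander, loose, origin at the centre of its underside, z up
- bell: Stainless steel hand bell standing on its mouth, dark wooden handle, 82 mm across, 119 mm tall; a bystander, loose, origin at the centre of its underside, z up
- flask: Aluminium flask with black twist cap, 72 mm across, 214 mm tall; a bystander, loose, origin at the centre of its underside, z up
- block: Pale bamboo yoga block lying flat, 100 mm (x) by 225 mm (y), 75 mm tall; a bystander, loose, origin at the centre of its underside, z up
Mind the look-alikes: they are no part of the job. Leave any turquoise look-alike of the grip_b alone. Leave any turquoise look-alike of the grip_a alone.

How it is judged:
By the outcome, as a careful person would: the job done as asked, in the order asked, and still so for the second after the job is handed in, with the robot touching nothing.
It also fails if it takes over 72 s, if anything falls off the work surface, if the arm or the gripper's body presses on something with over 40 N, if the wrist force passes 120 N, or if a joint passes its speed limit or range.

## Robot

A 6-joint arm with a two-finger parallel gripper is mounted at the origin on the work surface. World frame = base frame: x ahead of the robot, y to its left, z up, the work surface at z = 0. Lengths are in m, angles in rad, forces in N, time in s.
With the tool pointing down it reaches from about 0.225 to 0.875 m from the base axis. Payload 3.4 kg.
Tool frame: the origin (TCP) lies at the very end of the fingers, on their centre line; the grasp point (between the pads) lies 19 mm behind it; z points along the fingers, x is the direction in which the jaws open and shut, and the axes are right-handed (so a half turn about z gives the same grasp; the last joint's range is limited). The gripper opens to 85 mm and grips with 20 to 120 N. Pads are 22 mm wide; open, the fingers measure 114 mm over their backs; the gripper's body (76 mm by 85 mm) begins 54 mm behind the grasp point. The pads swing forward as they close: fully open they stand 13 mm farther back than shut.
Start: joints at [-1.441, 0.276, 1.505, -0, 1.361, -0.121], TCP at [0.143, -0.557, 0.231] pointing down, gripper open.
Joint ranges: [-2.89, 2.89], [-0.75, 2.08], [0.22, 2.7], [-1.18, 4.32], [0.11, 2.71], [-2.7, 2.7]. Speed limits (rad/s): [2.57, 2.57, 3.14, 3.14, 3.14, 3.14].

## Interface

Orientations are given as a unit quaternion [w, x, y, z].
In Python, from rig import manip gives the robot as it stands.
- The arm moves only by the tool carry_out, never from a script. Its argument "series" is a list of rows, each a list of 2 entries, a list of its own where there are three numbers: the shift along the tool's x, y, z in mm, then the turn about the tool's z in degrees. A call has 1 to 10 rows; each row shifts and turns the pose as measured when the row begins, along the tool's axes as they then stand; what a row does not reach is not made up. A row lasts 1/12 s, in which the tool goes at most 41.7 mm and 7.16 degrees, less where a joint would pass 70% of its speed; a pose out of reach is approached as far as the arm can. A call is refused whole if a number of a shift passes 41.7 or a number of a turn 7.16, either way. A call with a gripper value outside its range is refused whole. "fingers" is the finger opening in mm, from 0 to 85.4, set as the call begins (left out, the last holds). The fingers move at their own pace and stop on an object; "squeeze" is the grip in N (left out, the last holds). Time passes only in rows, so rows that do not move let the fingers close. It gives the time, the measured TCP pose, the force and the opening at its end, in the units of the state.
- manip.get_state(): the state, without advancing time (a new reading comes with each control period).
- manip.get_image(name): name is "scene" or "top"; returns a dict with "frame" (400x640x3 uint8, blue, green, red), "K" (3x3 intrinsics, pixels), "rvec" (rotation vector, rad) and "tvec" (3), from world to camera coordinates, as OpenCV has them. Camera axes: x right, y down, z forward; pixel columns grow to the right and rows downward; lengths in m; the calibration is good to about 2 mm. A picture is of the moment at which its call begins. There is no depth.
- manip.sign_off(): hands the job in, once; it reports no verdict.
The state is a dict: "clock": time; "qpos": joint angles; "qd": joint speeds; "effort": joint torques, N m; "position": TCP position; "ee_rot": TCP orientation; "contact_force": force on the tool from outside, world axes, zero at the start; "moment": the same for the moment, N m; "width": finger opening in m.
Only numpy, scipy, OpenCV 4.12 (cv2) and the standard library are available. Lean on these libraries where they do the work, as an engineer would, in place of code of your own. Each camera call takes 0.05 s, during which the arm holds its last target. There are 200 camera calls.

## Working session

There is one attempt and no reset: what is moved stays moved. The work goes in short steps, Python scripts to look and compute and a tool call to move; the robot and the scene stay as the last step left them, time stands still between calls to the robot, and variables do not carry over. Pictures are saved under pics/ and viewed, about 8 in all and at most 12, crops included, and the job is handed in when it is done.

Besides the shell and the picture viewer there is one more tool, called after "Call:" as name(argument=value, ...) on one line, values as JSON. carry_out: Moves the arm, as the interface text tells. Its arguments: {"type":"object","properties":{"series":{"type":"array","items":{"type":"array"}},"fingers":{"type":"number"},"squeeze":{"type":"number"}},"required":["series"]}

```bash
ls; mkdir -p pics; python3 - <<'E'
from rig import manip
import cv2,numpy as np
s=manip.get_state();print(s)
for n in("scene","top"):
    d=manip.get_image(n);cv2.imwrite(f"pics/{n}0.png",d["frame"]);print(n,d["K"],d["rvec"],d["tvec"])
    np.savez(f"{n}.npz",K=d["K"],r=d["rvec"],t=d["tvec"])
E
```

```text
pics
{'clock': 0.0, 'qpos': array([-1.44098027e+00,  2.76585424e-01,  1.50615163e+00, -2.75079683e-05,
        1.36067121e+00, -1.20997166e-01]), 'qd': array([-9.47067729e-04,  8.94088803e-04, -1.18247831e-03, -1.43647262e-04,
        1.56303834e-03, -1.37441517e-05]), 'effort': array([ 1.78496786e-03, -4.16763926e+01, -2.45802963e+01, -4.95109873e-07,
        1.10570889e-02, -1.59130019e-05]), 'position': array([ 0.142628  , -0.55648297,  0.23043779]), 'ee_rot': array([-6.29526412e-04,  7.89998853e-01, -6.13107648e-01, -6.54206738e-04]), 'contact_force': array([-0.21725811,  0.04346407,  0.2530672 ]), 'moment': array([ 0.01020311, -0.00302983, -0.04050622]), 'width': 0.08553641050495}
scene [[374.25113637   0.         317.22017153]
 [  0.         374.25113637 204.6359692 ]
 [  0.           0.           1.        ]] [ 1.58000185  1.60500605 -0.90353577] [-0.12621235 -0.25293276  1.94583122]
top [[398.57294526   0.         319.1250108 ]
 [  0.         398.57294526 203.73206892]
 [  0.           0.           1.        ]] [ 2.14555912 -2.1634529   0.18099443] [0.10893118 0.5796377  1.21969601]
```

View pics/top0.png

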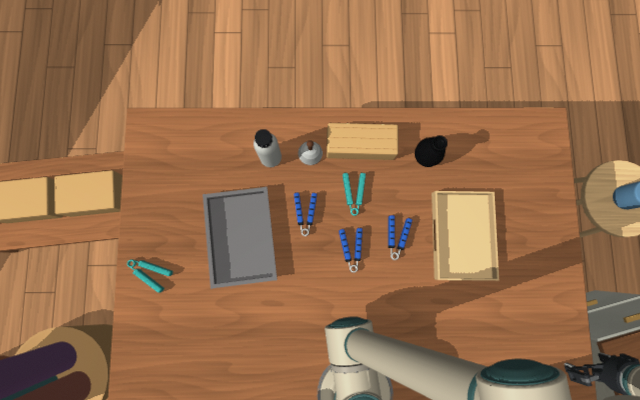

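View pics/scene0.png

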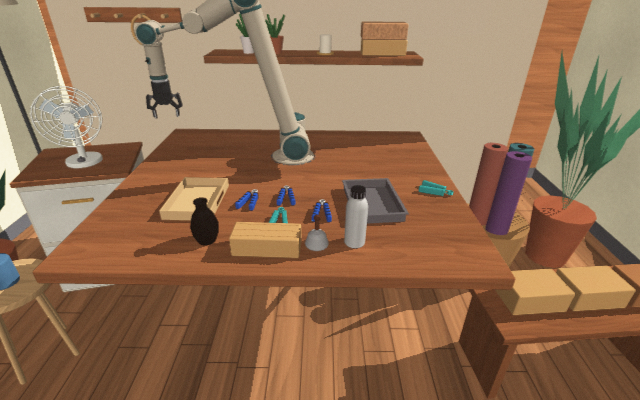

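Top view: blue grips near (305,213), (351,249) and (399,237). The turquoise decoys are at (354,193) and (150,274), the grey tray is around (240,236) and the wooden tray around (466,236). Next I'll fit the poses.

```bash
cat > h.py <<'E'
import numpy as np,cv2
from scipy.optimize import minimize
def cal(n):
    d=np.load(n+".npz");return d["K"],d["r"],d["t"]
def proj(P,n="top"):
    K,r,t=cal(n);return cv2.projectPoints(np.float64(P).reshape(-1,3),r,t,K,None)[0].reshape(-1,2)
def unproj(px,z,n="top"):
    K,r,t=cal(n);R=cv2.Rodrigues(r)[0];c=-R.T@t.ravel()
    d=(R.T@np.linalg.inv(K)@np.c_[np.float64(px).reshape(-1,2),np.ones(np.size(px)//2)].T).T
    return c+d*((z-c[2])/d[:,2])[:,None]
def handles(p,z0=0,q=0.):
    x,y,a=p;c,s=np.cos(a),np.sin(a);out=[]
    for sg in(1,-1):
        f=np.array([[-.05,.005],[-.05,.023],[.055,.0388],[.055,.0208]])*[1,sg]
        w=np.c_[x+c*f[:,0]-s*f[:,1],y+s*f[:,0]+c*f[:,1]]
        out.append(np.vstack([np.c_[w,np.full(4,z0)],np.c_[w,np.full(4,z0+.028)]]))
    return out
def fit(mask,p0,z0=0,S=4):
    o=proj([[p0[0],p0[1],z0+.014]])[0]-40
    m=cv2.warpAffine(mask.astype(np.float32),np.float64([[S,0,(.5-o[0])*S-.5],[0,S,(.5-o[1])*S-.5]]),(80*S,80*S))
    def cost(u):
        p=[p0[0]+u[0],p0[1]+u[1],p0[2]+u[2]*10];r=np.zeros(m.shape,np.uint8)
        for h in handles(p,z0):
            q=((proj(h)-o+.5)*S).astype(np.float32);cv2.fillConvexPoly(r,cv2.convexHull(np.round(q).astype(np.int32)),1)
        return np.abs(m-r).sum()/m.sum()
    b=min((minimize(cost,[0,0,k],method="Nelder-Mead",options=dict(initial_simplex=[[0,0,k],[.01,0,k],[0,.01,k],[0,0,k+.015]],xatol=1e-4,fatol=1e-4)) for k in(-.02,0,.02)),key=lambda b:b.fun)
    return [p0[0]+b.x[0],p0[1]+b.x[1],p0[2]+b.x[2]*10],b.fun
def blue(f):
    h=cv2.cvtColor(f,cv2.COLOR_BGR2HSV);return (h[...,0]>105)&(h[...,0]<130)&(h[...,1]>120)
E
python3 - <<'E'
from h import *
f=cv2.imread("pics/top0.png");m=blue(f)
for n,coil,op in(("L",(305,232),(305,195)),("M",(353,267),(351,231)),("R",(395,255),(400,218))):
    a,b=unproj([coil,op],.014);d=b-a;g=[*((a+d*.55)[:2]),np.arctan2(d[1],d[0])]
    mm=m.copy();k=np.zeros(m.shape,bool);c=proj([[g[0],g[1],.014]])[0].astype(int);k[c[1]-28:c[1]+24,c[0]-20:c[0]+20]=1
    p,e=fit(mm&k,g);print(n,np.round(g,3),np.round(p,4),round(e,3),(mm&k).sum())
    for h in handles(p):
        cv2.polylines(f,[cv2.convexHull(np.round(proj(h)).astype(np.int32))],1,(0,255,255),1)
cv2.imwrite("pics/fit.png",cv2.resize(f[110:290,190:510],None,fx=2.5,fy=2.5,interpolation=cv2.INTER_CUBIC))
g=cv2.imread("pics/top0.png")
cv2.imwrite("pics/crop.png",cv2.resize(g[110:290,190:510],None,fx=2.5,fy=2.5,interpolation=cv2.INTER_CUBIC))
E
```

```text
L [ 0.56   0.149 -0.005] [ 0.572   0.1504 -0.0008] 0.441 279
M [0.444 0.    0.034] [0.4515 0.0028 0.0655] 0.402 322
R [ 0.483 -0.148 -0.173] [ 0.4924 -0.1483 -0.23  ] 0.498 336
```

View pics/fit.png

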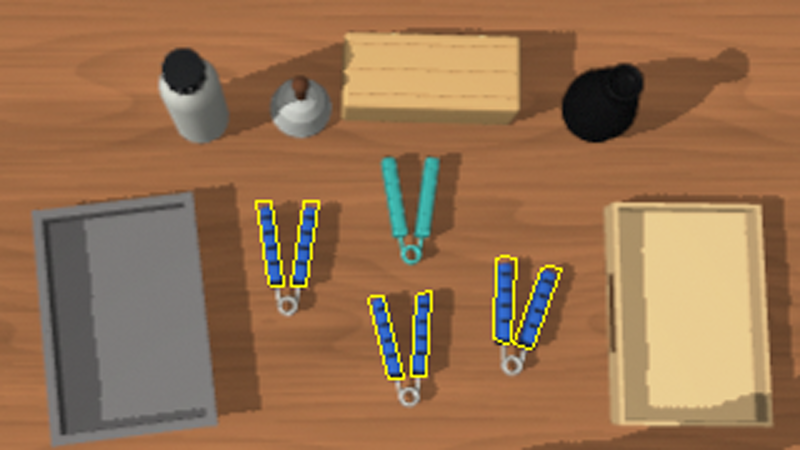

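The fit picture shows the outlines on the handles, with coils at crop (288,306), (409,397) and (512,365). Next: refine with a closed mask, cross-check with the coils, and get the tray poses from the rim corners.

```bash
cat >> h.py <<'E'
def yaw(s):
    w,x,y,z=s["ee_rot"];return np.arctan2(2*(x*y+w*z),1-2*(y*y+z*z))
def go(x,y,z,deg=None,n=None):
    "print shift in tool axes (mm), turn (deg), number of rows"
    from rig import manip
    s=manip.get_state();p=s["position"];a=yaw(s);d=(np.array([x,y,z])-p)*1e3
    t=0 if deg is None else -(((deg-np.degrees(a))+180)%360-180)
    v=[np.cos(a)*d[0]+np.sin(a)*d[1],np.sin(a)*d[0]-np.cos(a)*d[1],-d[2]]
    print("pos",np.round(p,4),"yaw",round(np.degrees(a),1),"F",np.round(s["contact_force"],1),"w",round(s["width"]*1e3,1),"t",round(s["clock"],2))
    print("shift",np.round(v,1),"turn",round(t,1),"rows>=",int(np.ceil(max(np.linalg.norm(v)/40,abs(t)/7))))
E
python3 - <<'E'
from h import *
f=cv2.imread("pics/top0.png");m=cv2.morphologyEx(blue(f).astype(np.uint8),cv2.MORPH_CLOSE,np.ones((3,3),np.uint8))
h=cv2.cvtColor(f,cv2.COLOR_BGR2HSV)
C=lambda u:(np.array(u)+.5)/2.5-.5+[190,110]
for n,g,coil in(("L",[.572,.15,0],(288,305)),("M",[.4515,.003,.065],(409,397)),("R",[.4924,-.148,-.2],(512,365))):
    k=np.zeros(m.shape,np.uint8);c=proj([[g[0],g[1],.014]])[0].astype(int);k[c[1]-28:c[1]+24,c[0]-22:c[0]+22]=1
    mm=m*k
    p,e=fit(mm,g)
    cw=unproj([C(coil)],.014)[0];
    print(n,np.round(p,4),round(e,3),"coil meas",np.round(cw[:2],4),"pred",np.round([p[0]-.075*np.cos(p[2]),p[1]-.075*np.sin(p[2])],4))
for n,q in(("grey",[(33,211),(192,193),(217,424),(54,444)]),("wood",[(605,203),(762,205),(773,424),(612,425)])):
    w=unproj([C(u) for u in q],.04)[:,:2];print(n,np.round(w,3).tolist(),"ctr",np.round(w.mean(0),4),"sides",np.round([np.linalg.norm(w[i]-w[(i+1)%4]) for i in range(4)],3),
     "xdir deg",np.round(np.degrees([np.arctan2(*(w[0]-w[3])[::-1]),np.arctan2(*(w[1]-w[2])[::-1]),np.arctan2(*(w[0]-w[1])[::-1])-np.pi/2]),1))
E
```

```text
L [ 0.572   0.1499 -0.0108] 0.395 coil meas [0.4945 0.1499] pred [0.497  0.1507]
M [0.4504 0.0024 0.0499] 0.339 coil meas [ 0.3767 -0.0026] pred [ 0.3755 -0.0013]
R [ 0.4917 -0.148  -0.1605] 0.451 coil meas [ 0.4156 -0.135 ] pred [ 0.4176 -0.136 ]
grey [[0.614, 0.471], [0.636, 0.271], [0.347, 0.237], [0.325, 0.436]] ctr [0.4804 0.354 ] sides [0.202 0.291 0.2   0.291] xdir deg [6.9 6.6 6.3]
wood [[0.62, -0.257], [0.616, -0.46], [0.339, -0.453], [0.34, -0.251]] ctr [ 0.4789 -0.3551] sides [0.203 0.277 0.202 0.28 ] xdir deg [-1.2 -1.4 -1.1]
```

Everything is consistent: coils agree within about 2.5 mm and tray sides within about 4 %. I'll start with the right grip.

```bash
python3 -c "
from h import *
go(.492,-.148,.12,-99.4)"
```

```text
pos [ 0.1426 -0.5565  0.2305] yaw -75.6 F [-0.3 -0.1 -0.2] w 85.8 t 0.1
shift [-309.1 -439.8  110.5] turn 23.8 rows>= 14
```

Call:
carry_out(series=[[[-20.5,-29.5,7.5],0],[[-20.5,-29.5,7.5],0],[[-20.5,-29.5,7.5],0],[[-20.5,-29.5,7.5],0],[[-20.5,-29.5,7.5],0],[[-20.5,-29.5,7.5],0],[[-20.5,-29.5,7.5],0],[[-20.5,-29.5,7.5],0],[[-20.5,-29.5,7.5],0],[[-20.5,-29.5,7.5],0]], fingers=85, squeeze=25)

```text
clock: 0.93
position: [0.3814, -0.2809, 0.1485]
ee_rot: [0.002, 0.785, -0.619, -0.001]
contact_force: [1.8, -0.6, 0.2]
width: 0.0855
```

Call:
carry_out(series=[[[-20.5,-29,7],0],[[-20.5,-29,7],0],[[-20.5,-29,7],0],[[-20.5,-29,7],0],[[0,0,0],6],[[0,0,0],6],[[0,0,0],6],[[0,0,0],6]])

```text
clock: 1.6
position: [0.4811, -0.1575, 0.114]
ee_rot: [-0.002, -0.638, 0.77, 0.005]
contact_force: [-0.6, 0.4, -0.1]
width: 0.0852
```

```bash
python3 -c "
from h import *
go(.492,-.148,.06,-99.4)"
```

```text
pos [ 0.4811 -0.1575  0.114 ] yaw -100.8 F [-0.6  0.4 -0.1] w 85.2 t 1.6
shift [-11.4  -9.   54. ] turn -1.4 rows>= 2
```

Call:
carry_out(series=[[[-11.5,-9,24],-1.4],[[0,0,30],0],[[0,0,0],0]])

```text
clock: 1.85
position: [0.4932, -0.1473, 0.0594]
ee_rot: [-0.001, -0.646, 0.763, 0.003]
contact_force: [-1.3, 0.5, 0.2]
width: 0.0852
```

```bash
python3 - <<'E'
from h import *
go(.492,-.148,.004,-99.4)
from rig import manip
f=manip.get_image("top")["frame"];g=manip.get_image("scene")["frame"]
a=cv2.resize(f[170:290,330:450],None,fx=3.3,fy=3.3,interpolation=cv2.INTER_CUBIC)
b=cv2.resize(g[130:250,200:320],None,fx=3.3,fy=3.3,interpolation=cv2.INTER_CUBIC)
cv2.imwrite("pics/h1.png",np.hstack([a,b]))
E
```

```text
pos [ 0.4932 -0.1473  0.0594] yaw -99.5 F [-1.3  0.5  0.2] w 85.2 t 1.85
shift [ 0.9  1.1 55.4] turn -0.1 rows>= 2
```

View pics/h1.png

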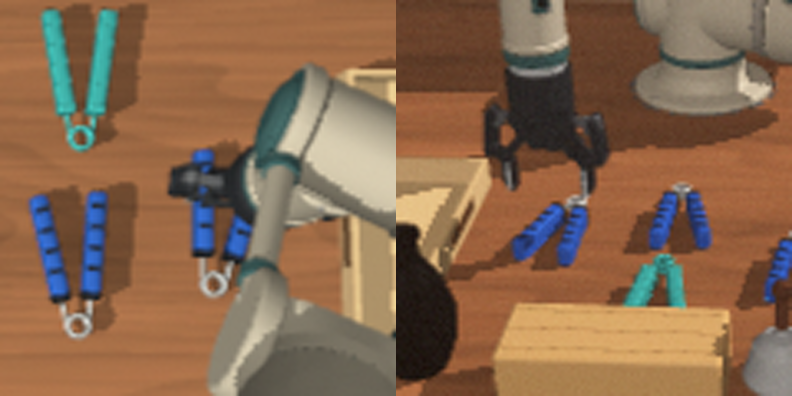

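Fingers are around the right grip, still about 5 cm up (scene crop fingertips at (512,185) and (588,185), handles between them). I'll descend and squeeze.

Call:
carry_out(series=[[[1,1,20],0],[[0,0,20],0],[[0,0,10],0],[[0,0,5],0],[[0,0,0],0]])

```text
clock: 2.37
position: [0.5004, -0.1531, 0.0137]
ee_rot: [0.003, -0.646, 0.764, -0.006]
contact_force: [-0.1, -1.3, 0.2]
width: 0.0851
```

Call:
carry_out(series=[[[0,0,0],0],[[0,0,0],0],[[0,0,0],0],[[0,0,0],0],[[0,0,0],0],[[0,0,0],0]], fingers=30, squeeze=20)

```text
clock: 2.87
position: [0.5032, -0.1544, 0.019]
ee_rot: [0.005, -0.645, 0.764, -0.01]
contact_force: [-0.5, 0.0, -1.0]
width: 0.0625
```

Call:
carry_out(series=[[[0,0,0],0],[[0,0,0],0],[[0,0,0],0],[[0,0,0],0]])

```text
clock: 3.2
position: [0.5033, -0.1545, 0.0191]
ee_rot: [0.005, -0.645, 0.764, -0.01]
contact_force: [-0.1, -0.3, -1.6]
width: 0.0624
```

```bash
python3 - <<'E'
from h import *
from rig import manip
s=manip.get_state();print(np.round(s["qpos"],3),np.round(s["effort"],1),np.round(s["moment"],2))
f=manip.get_image("top")["frame"];g=manip.get_image("scene")["frame"]
a=cv2.resize(f[190:270,360:440],None,fx=5,fy=5,interpolation=cv2.INTER_CUBIC)
b=cv2.resize(g[150:230,210:290],None,fx=5,fy=5,interpolation=cv2.INTER_CUBIC)
cv2.imwrite("pics/h2.png",np.hstack([a,b]))
E
```

```text
[-0.431  0.405  1.92   0.002  0.795  1.306] [ -0.  -41.6 -16.7  -0.   -0.1  -0. ] [-0.   -0.02 -0.05]
```

View pics/h2.png

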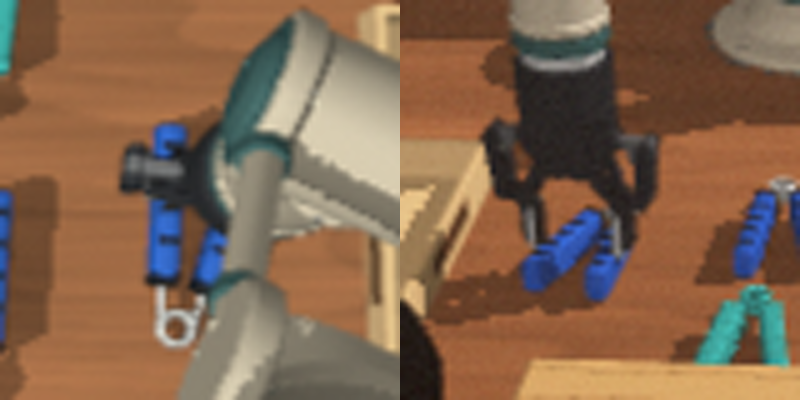

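The left handle's top end has moved about 1.5 px, and the tool drifted and rose. A fingertip may be standing on something, so I'll overlay the model on the scene view before and after.

```bash
python3 - <<'E'
from h import *
from rig import manip
g0=cv2.imread("pics/scene0.png");g1=manip.get_image("scene")["frame"]
s=manip.get_state()
from scipy.spatial.transform import Rotation as Ro
q=s["ee_rot"];R=Ro.from_quat([q[1],q[2],q[3],q[0]]).as_matrix();w=s["width"]/2
def draw(g,tool):
    S=6;o=np.array([215,165]);c=cv2.resize(g[165:230,215:280],None,fx=S,fy=S,interpolation=cv2.INTER_CUBIC)
    P=lambda p:np.round((proj(p,"scene")-o+.5)*S).astype(np.int32)
    for h in handles([.4917,-.148,-.165]):
        cv2.polylines(c,[P(h[:4])],1,(0,255,0),1);cv2.polylines(c,[P(h[4:])],1,(0,255,255),1)
    if tool:
        for sg in(1,-1):
            for dy in(-.011,.011):
                l=[s["position"]+R@[sg*w,dy,-z] for z in(0,.03)];cv2.polylines(c,[P(l)],0,(0,0,255),1)
    return c
cv2.imwrite("pics/h3.png",np.hstack([draw(g0,0),draw(g1,1)]))
print("tool z axis",np.round(R[:,2],3))
E
```

```text
tool z axis [ 0.021 -0.008 -1.   ]
```

View pics/h3.png

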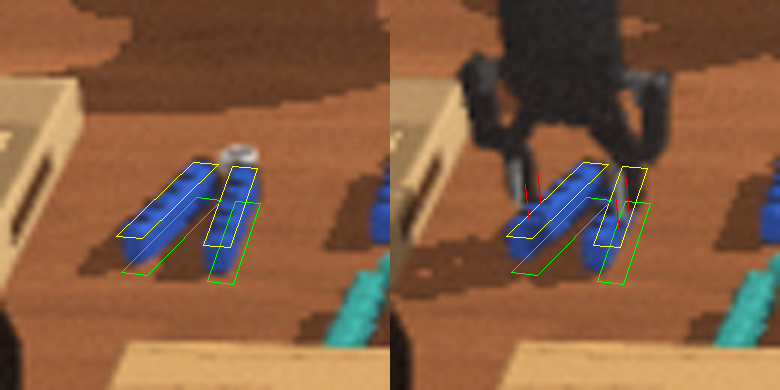

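Call:
carry_out(series=[[[0,0,0],0],[[0,0,0],0],[[0,0,0],0],[[0,0,0],0],[[0,0,-15],0],[[0,0,-20],0],[[0,0,-20],0],[[0,0,0],0]], fingers=85)

```text
clock: 4.02
position: [0.5013, -0.1537, 0.0748]
ee_rot: [0.004, -0.645, 0.764, -0.008]
contact_force: [0.8, -0.8, -0.7]
width: 0.0847
```

```bash
python3 - <<'E'
from h import *
from rig import manip
g=manip.get_image("scene")["frame"];f=manip.get_image("top")["frame"]
s=manip.get_state();print(s["position"],np.round(s["ee_rot"],4),s["contact_force"],s["qpos"])
S=6;c=cv2.resize(g[165:230,215:280],None,fx=S,fy=S,interpolation=cv2.INTER_CUBIC)
a=cv2.resize(f[200:265,365:430],None,fx=S,fy=S,interpolation=cv2.INTER_CUBIC)
p=[.4917,-.148,-.165]
for im,n,o in((c,"scene",[215,165]),(a,"top",[365,200])):
    P=lambda q:np.round((proj(q,n)-o+.5)*S).astype(np.int32)
    for h in handles(p):cv2.polylines(im,[P(h[4:])],1,(0,255,255),1)
cv2.imwrite("pics/h4.png",np.hstack([c,a]))
E
```

```text
[ 0.49936437 -0.15287121  0.07207826] [ 0.0033 -0.6455  0.7638 -0.0059] [-0.15049408  0.07922036 -0.38862539] [-4.31038626e-01  3.33849511e-01  1.86136241e+00  1.20656511e-03
  9.32966104e-01  1.30653228e+00]
```

View pics/h4.png

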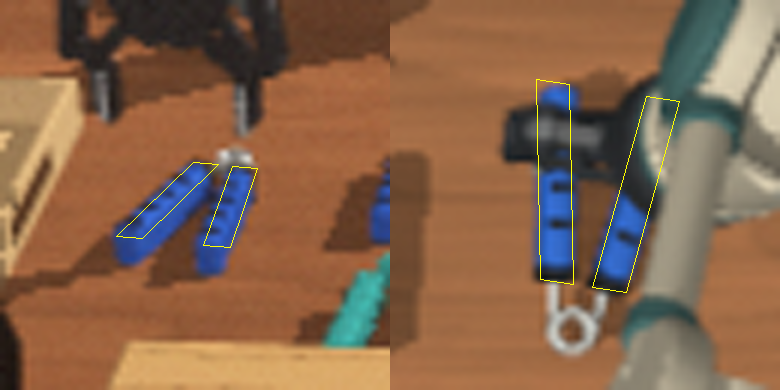

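The right grip held at 62.4 mm under 20 N, so it is firm, and it has barely moved. Next is the middle grip, with a slower descent that watches the force.

```bash
python3 -c "
from h import *
go(.450,.0024,.09,-86.8)"
```

```text
pos [ 0.4994 -0.1529  0.0721] yaw -99.6 F [-0.2  0.1 -0.4] w 85.1 t 4.12
shift [-144.9   74.6  -17.9] turn -12.8 rows>= 5
```

Call:
carry_out(series=[[[0,0,-18],0],[[-29,15,0],0],[[-29,15,0],0],[[-29,15,0],0],[[-29,15,0],0],[[-29,15,0],0],[[0,0,0],-6.4],[[0,0,0],-6.4],[[0,0,0],0]])

```text
clock: 4.87
position: [0.4408, 0.0094, 0.0796]
ee_rot: [0.002, 0.728, -0.685, -0.001]
contact_force: [-0.4, -0.1, 0.1]
width: 0.0846
```

```bash
python3 -c "
from h import *
go(.450,.0024,.05,-86.8)
from rig import manip
print(np.round(manip.get_state()['ee_rot'],4))"
```

```text
pos [0.4408 0.0094 0.0796] yaw -86.5 F [-0.4 -0.1  0.1] w 84.6 t 4.87
shift [ 7.6 -8.7 29.6] turn 0.3 rows>= 1
[ 1.700e-03  7.284e-01 -6.851e-01 -6.000e-04]
```

Call:
carry_out(series=[[[7.5,-8.5,10],0.3],[[0,0,10],0],[[0,0,8],0],[[0,0,0],0],[[0,0,0],0]])

```text
clock: 5.28
position: [0.4478, 0.0021, 0.0472]
ee_rot: [0.004, 0.722, -0.692, -0.003]
contact_force: [-0.4, -0.1, -0.1]
width: 0.0849
```

```bash
python3 -c "
from h import *
go(.450,.0024,.005,-86.8)
from rig import manip
print(np.round(manip.get_state()['ee_rot'],4))"
```

```text
pos [0.4478 0.0021 0.0472] yaw -87.5 F [-0.4 -0.1 -0.1] w 84.9 t 5.28
shift [-0.2 -2.2 42.2] turn -0.7 rows>= 2
[ 0.0035  0.7221 -0.6918 -0.0029]
```

Call:
carry_out(series=[[[0,-2,8],-0.5],[[0,0,8],0]])

```text
clock: 5.45
position: [0.451, 0.0016, 0.0312]
ee_rot: [0.003, 0.724, -0.689, -0.002]
contact_force: [1.0, -0.4, -1.1]
width: 0.0851
```

Call:
carry_out(series=[[[0,0,8],0],[[0,0,6],0]])

```text
clock: 5.62
position: [0.4511, 0.0014, 0.0158]
ee_rot: [0.003, 0.724, -0.69, -0.002]
contact_force: [-0.1, 0.8, -0.0]
width: 0.0851
```

Call:
carry_out(series=[[[0,0,5],0]])

```text
clock: 5.7
position: [0.4508, 0.0013, 0.0099]
ee_rot: [0.003, 0.724, -0.69, -0.002]
contact_force: [0.2, 0.6, 0.2]
width: 0.085
```

Call:
carry_out(series=[[[0,0,4],0]])

```text
clock: 5.78
position: [0.4505, 0.0014, 0.0051]
ee_rot: [0.003, 0.724, -0.69, -0.002]
contact_force: [0.2, 0.1, 0.7]
width: 0.0854
```

Call:
carry_out(series=[[[0,0,0],0],[[0,0,0],0],[[0,0,0],0],[[0,0,0],0],[[0,0,0],0],[[0,0,0],0],[[0,0,0],0]], fingers=30, squeeze=20)

```text
clock: 6.37
position: [0.4504, 0.0016, 0.0053]
ee_rot: [0.003, 0.724, -0.69, -0.002]
contact_force: [-0.8, 0.3, -1.2]
width: 0.06
```

Call:
carry_out(series=[[[0,0,0],0],[[0,0,0],0],[[0,0,0],0]])

```text
clock: 6.62
position: [0.4503, 0.0016, 0.0052]
ee_rot: [0.003, 0.724, -0.69, -0.002]
contact_force: [-0.0, -0.5, -1.5]
width: 0.0596
```

The middle grip is firm (59.6 mm). On to the left grip.

Call:
carry_out(series=[[[0,0,0],0],[[0,0,0],0],[[0,0,0],0],[[0,0,-10],0],[[0,0,-25],0],[[0,0,-25],0],[[0,0,-15],0],[[0,0,0],0],[[0,0,0],0]], fingers=85)

```text
clock: 7.37
position: [0.4504, 0.0017, 0.0825]
ee_rot: [0.004, 0.724, -0.69, -0.003]
contact_force: [0.7, 1.0, 0.1]
width: 0.0851
```

```bash
python3 -c "
from h import *
go(.571,.150,.08,-90.3)"
```

```text
pos [0.4504 0.0017 0.0825] yaw -87.3 F [0.7 1.  0.1] w 85.1 t 7.37
shift [-142.4 -127.5    2.5] turn 3.0 rows>= 5
```

Call:
carry_out(series=[[[-20,-18,0],0],[[-28,-25,0],0],[[-28,-25,0],0],[[-28,-25,0],0],[[-20,-18,0],0],[[-12,-11,0],0],[[-4,-4,0],0],[[0,0,0],3],[[0,0,0],0],[[0,0,0],0]])

```text
clock: 8.2
position: [0.5673, 0.1528, 0.0669]
ee_rot: [-0.011, -0.704, 0.71, 0.009]
contact_force: [-0.0, -0.5, -0.4]
width: 0.0851
```

```bash
python3 -c "
from h import *
go(.571,.150,.045,-90.3)"
```

```text
pos [0.5673 0.1528 0.0669] yaw -90.4 F [-0.  -0.5 -0.4] w 85.1 t 8.2
shift [ 2.8 -3.7 21.9] turn -0.1 rows>= 1
```

Call:
carry_out(series=[[[2.8,-3.7,8],0],[[0,0,8],0],[[0,0,6],0],[[0,0,0],0]])

```text
clock: 8.53
position: [0.568, 0.1469, 0.0415]
ee_rot: [-0.013, -0.704, 0.71, 0.009]
contact_force: [-1.2, -1.2, 0.1]
width: 0.0851
```

```bash
python3 -c "
from h import *
go(.571,.150,.005,-90.3)
from rig import manip
print(np.round(manip.get_state()['ee_rot'],4))"
```

```text
pos [0.568  0.1469 0.0415] yaw -90.4 F [-1.2 -1.2  0.1] w 85.1 t 8.53
shift [-3.1 -3.  36.5] turn -0.1 rows>= 1
[-0.0132 -0.7043  0.7097  0.0095]
```

Call:
carry_out(series=[[[-2.5,-4,8],0],[[0,0,8],0],[[0,0,8],0],[[0,0,5],0]])

```text
clock: 8.87
position: [0.5716, 0.1486, 0.0102]
ee_rot: [-0.013, -0.704, 0.71, 0.009]
contact_force: [0.8, -0.5, 0.0]
width: 0.0849
```

Call:
carry_out(series=[[[0,0,4],0],[[0,0,2],0]])

```text
clock: 9.03
position: [0.5706, 0.1485, 0.0023]
ee_rot: [-0.014, -0.704, 0.71, 0.01]
contact_force: [0.6, -0.6, 0.5]
width: 0.085
```

Call:
carry_out(series=[[[0,0,0],0],[[0,0,0],0],[[0,0,0],0],[[0,0,0],0],[[0,0,0],0],[[0,0,0],0],[[0,0,0],0],[[0,0,0],0],[[0,0,0],0],[[0,0,0],0]], fingers=30, squeeze=20)

```text
clock: 9.87
position: [0.5733, 0.1491, 0.0057]
ee_rot: [-0.011, -0.704, 0.71, 0.008]
contact_force: [-0.1, -0.6, -2.1]
width: 0.0367
```

The left grip shut to 36.7 mm under 20 N, so it is the slack one. I'll lift it and rotate it for the grey tray.

Call:
carry_out(series=[[[0,0,-5],0],[[0,0,-12],0],[[0,0,-18],0],[[0,0,-20],0],[[0,0,-20],0],[[0,0,-15],0],[[0,0,-10],0],[[0,0,0],-3],[[0,0,0],-6],[[0,0,0],-7]], squeeze=30)

```text
clock: 10.7
position: [0.5742, 0.1494, 0.1104]
ee_rot: [0.012, 0.799, -0.601, -0.011]
contact_force: [-0.5, 0.7, -1.8]
width: 0.0354
```

Call:
carry_out(series=[[[0,0,0],-7],[[0,0,0],-7],[[0,0,0],-7],[[0,0,0],-7],[[0,0,0],-7],[[0,0,0],-7],[[0,0,0],-7],[[0,0,0],-7],[[0,0,0],-7],[[0,0,0],-6]])

```text
clock: 11.53
position: [0.5714, 0.1491, 0.1097]
ee_rot: [0.003, 0.999, -0.027, -0.019]
contact_force: [0.5, -0.0, -1.3]
width: 0.0351
```

```bash
python3 -c "
from h import *
go(.538,.377,.10,6.7)
from rig import manip
print(np.round(manip.get_state()['ee_rot'],4))"
```

```text
pos [0.5714 0.1491 0.1097] yaw -3.1 F [ 0.5 -0.  -1.3] w 35.1 t 11.53
shift [ -45.6 -225.8    9.7] turn -9.8 rows>= 6
[ 0.0034  0.9995 -0.0268 -0.0186]
```

Call:
carry_out(series=[[[-3,-10,0],-2],[[-4,-20,0],-3],[[-4,-27,0],-3],[[-6,-30,0],-2],[[-6,-30,0],0],[[-6,-30,0],0],[[-6,-30,0],0],[[-5,-25,0],0],[[-4,-15,0],0],[[-2,-7,0],0]])

```text
clock: 12.37
position: [0.4997, 0.3808, 0.1095]
ee_rot: [0.001, 0.998, 0.057, -0.021]
contact_force: [1.0, -0.1, -1.2]
width: 0.0349
```

```bash
python3 -c "
from h import *
go(.538,.377,.06,6.7)
from rig import manip
print(np.round(manip.get_state()['ee_rot'],4))"
```

```text
pos [0.4997 0.3808 0.1095] yaw 6.5 F [ 1.  -0.1 -1.2] w 34.9 t 12.37
shift [37.6  8.1 49.5] turn -0.2 rows>= 2
[ 8.000e-04  9.981e-01  5.690e-02 -2.140e-02]
```

Call:
carry_out(series=[[[10,3,0],0],[[14,3,0],0],[[10,2,0],0],[[4,0,8],0],[[2,0,14],0],[[0,0,14],0],[[0,0,8],0],[[0,0,0],0]])

```text
clock: 13.03
position: [0.5461, 0.374, 0.06]
ee_rot: [0.001, 0.998, 0.053, -0.02]
contact_force: [0.4, 0.0, -1.7]
width: 0.035
```

```bash
python3 - <<'E'
from h import *
go(.538,.377,.012,6.7)
from rig import manip
f=manip.get_image("top")["frame"];g=manip.get_image("scene")["frame"]
a=cv2.resize(f[170:300,190:320],None,fx=3,fy=3,interpolation=cv2.INTER_CUBIC)
b=cv2.resize(g[130:260,310:440],None,fx=3,fy=3,interpolation=cv2.INTER_CUBIC)
cv2.imwrite("pics/h5.png",np.hstack([a,b]))
E
```

```text
pos [0.5461 0.374  0.06  ] yaw 6.1 F [ 0.4  0.  -1.7] w 35.0 t 13.03
shift [-7.8 -3.8 48. ] turn -0.6 rows>= 2
```

View pics/h5.png

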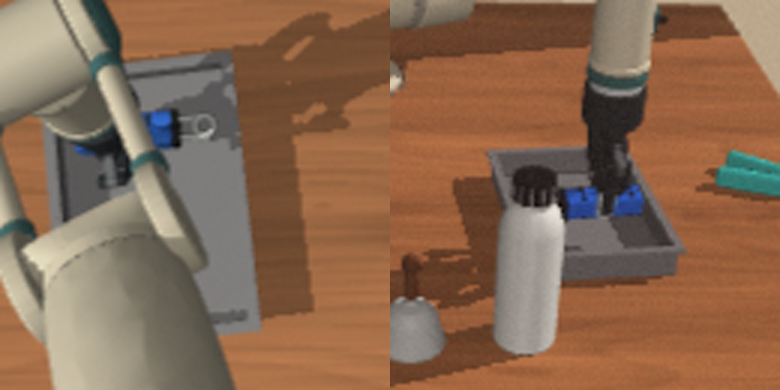

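Call:
carry_out(series=[[[-3,-2,6],-0.5],[[-3,-2,10],0],[[0,0,10],0],[[0,0,8],0],[[0,0,5],0],[[0,0,3],0]])

```text
clock: 13.63
position: [0.5393, 0.3791, 0.0191]
ee_rot: [-0.001, 0.998, 0.058, -0.017]
contact_force: [0.3, 0.2, -1.6]
width: 0.0351
```

```bash
python3 -c "
from h import *
go(.538,.377,.011,6.7)"
```

```text
pos [0.5393 0.3791 0.0191] yaw 6.7 F [ 0.3  0.2 -1.6] w 35.1 t 13.63
shift [-1.5  1.9  8.1] turn -0.0 rows>= 1
```

Call:
carry_out(series=[[[0,0,3],0],[[0,0,2],0],[[0,0,1],0],[[0,0,0],0]])

```text
clock: 13.97
position: [0.5385, 0.3792, 0.0119]
ee_rot: [-0.0, 0.998, 0.058, -0.018]
contact_force: [-0.3, -0.6, -0.1]
width: 0.035
```

Call:
carry_out(series=[[[0,0,1],0]])

```text
clock: 14.05
position: [0.5386, 0.3793, 0.0115]
ee_rot: [-0.0, 0.998, 0.058, -0.018]
contact_force: [-1.1, 0.7, 3.8]
width: 0.0353
```

The grip is resting on the tray floor (3.8 N). Releasing.

Call:
carry_out(series=[[[0,0,0],0],[[0,0,0],0],[[0,0,0],0],[[0,0,0],0],[[0,0,0],0],[[0,0,0],0],[[0,0,-8],0],[[0,0,-15],0],[[0,0,-20],0],[[0,0,-20],0]], fingers=85)

```text
clock: 14.88
position: [0.5391, 0.3781, 0.0737]
ee_rot: [0.001, 0.998, 0.058, -0.021]
contact_force: [0.8, -0.3, 0.6]
width: 0.0852
```

Call:
carry_out(series=[[[0,0,-20],0],[[0,0,-15],0],[[0,0,-10],0],[[0,0,0],3],[[0,0,0],7],[[0,0,0],7],[[0,0,0],7],[[0,0,0],7],[[0,0,0],7],[[0,0,0],7]])

```text
clock: 15.72
position: [0.5444, 0.3801, 0.1328]
ee_rot: [0.003, 0.941, -0.338, -0.013]
contact_force: [-0.7, -0.5, -0.5]
width: 0.0848
```

Call:
carry_out(series=[[[0,0,0],7],[[0,0,0],7],[[0,0,0],7],[[0,0,0],7],[[0,0,0],7],[[0,0,0],7],[[0,0,0],6],[[0,0,0],3],[[0,0,0],0]])

```text
clock: 16.47
position: [0.5436, 0.3795, 0.1349]
ee_rot: [-0.009, -0.694, 0.72, 0.01]
contact_force: [1.0, 0.1, 0.4]
width: 0.0853
```

```bash
python3 -c "
from h import *
go(.450,.0024,.08,-86.8)"
```

```text
pos [0.5436 0.3795 0.1349] yaw -92.2 F [1.  0.1 0.4] w 85.3 t 16.47
shift [380.4  79.3  54.9] turn -5.4 rows>= 10
```

Call:
carry_out(series=[[[10,2,0],0],[[20,4,0],0],[[30,6,0],0],[[35,7,0],0],[[35,7,0],0],[[35,7,0],0],[[35,7,0],0],[[35,7,0],0],[[35,7,0],0],[[35,7,0],0]])

```text
clock: 17.3
position: [0.4692, 0.0667, 0.1357]
ee_rot: [-0.008, -0.704, 0.711, 0.01]
contact_force: [-0.1, -0.9, -0.5]
width: 0.0847
```

Call:
carry_out(series=[[[30,7,5],0],[[20,5,10],0],[[12,4,14],-2],[[6,2,14],-2],[[2,0,8],-1],[[0,0,0],0]])

```text
clock: 17.8
position: [0.4427, -0.0164, 0.0861]
ee_rot: [0.009, 0.735, -0.678, -0.007]
contact_force: [-0.1, -0.1, 0.1]
width: 0.0848
```

```bash
python3 - <<'E'
from h import *
from rig import manip
f=manip.get_image("top")["frame"];g=manip.get_image("scene")["frame"]
go(.450,.0024,.05,-86.8)
a=cv2.resize(f[170:300,190:320],None,fx=3,fy=3,interpolation=cv2.INTER_CUBIC)
b=cv2.resize(f[190:270,350:430],None,fx=4.875,fy=4.875,interpolation=cv2.INTER_CUBIC)
cv2.imwrite("pics/h6.png",np.hstack([a,b]))
E
```

```text
pos [ 0.4439 -0.0157  0.0873] yaw -85.4 F [0.  0.2 0.1] w 85.0 t 17.9
shift [-17.6  -7.6  37.3] turn 1.4 rows>= 2
```

View pics/h6.png

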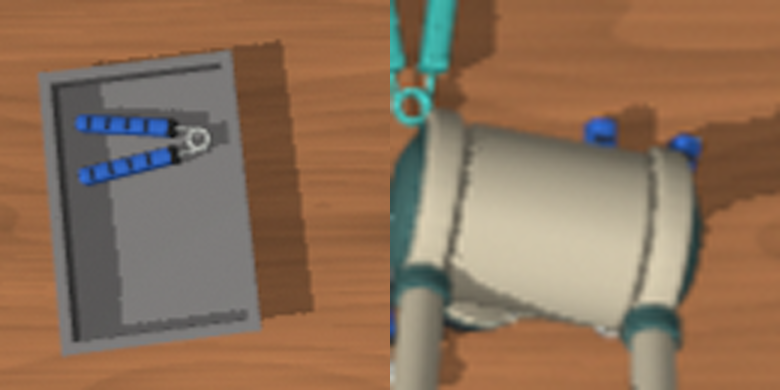

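The slack grip lies open and flat in the upper half of the grey tray (coil at crop (197,139)). I'll pick the middle grip next.

Call:
carry_out(series=[[[-6,-3,4],0.5],[[-7,-3,8],0.5],[[-4,-2,8],0.4],[[-1,0,8],0],[[0,0,5],0],[[0,0,0],0]])

```text
clock: 18.4
position: [0.4536, 0.0059, 0.0548]
ee_rot: [0.005, 0.727, -0.686, -0.003]
contact_force: [0.2, -0.3, 0.6]
width: 0.0852
```

```bash
python3 -c "
from h import *
go(.450,.002,.005,-86.8)"
```

```text
pos [0.4536 0.0059 0.0548] yaw -86.7 F [ 0.2 -0.3  0.6] w 85.2 t 18.4
shift [ 3.7  3.9 49.8] turn 0.1 rows>= 2
```

Call:
carry_out(series=[[[2,2,6],0],[[1.5,1.5,10],0],[[0,0,10],0],[[0,0,8],0],[[0,0,6],0],[[0,0,4],0]])

```text
clock: 18.9
position: [0.4503, 0.0012, 0.0086]
ee_rot: [0.005, 0.728, -0.686, -0.002]
contact_force: [0.2, 0.3, -0.2]
width: 0.085
```

```bash
python3 -c "
from h import *
go(.450,.002,.005,-86.8)"
```

```text
pos [0.4503 0.0012 0.0086] yaw -86.6 F [ 0.2  0.3 -0.2] w 85.0 t 18.9
shift [-0.8  0.2  3.6] turn 0.2 rows>= 1
```

Call:
carry_out(series=[[[0,0,2],0],[[0,0,0],0],[[0,0,0],0],[[0,0,0],0],[[0,0,0],0],[[0,0,0],0],[[0,0,0],0],[[0,0,0],0]], fingers=40, squeeze=30)

```text
clock: 19.57
position: [0.4512, 0.0009, 0.0077]
ee_rot: [0.004, 0.728, -0.686, -0.001]
contact_force: [1.0, 0.3, -1.6]
width: 0.0577
```

Call:
carry_out(series=[[[0,0,-5],0],[[0,0,-12],0],[[0,0,-18],0],[[0,0,-20],0],[[0,0,-20],0],[[0,0,-15],0],[[0,0,-10],0],[[0,0,0],-3],[[0,0,0],-6],[[0,0,0],-7]])

```text
clock: 20.4
position: [0.4505, 0.0017, 0.1144]
ee_rot: [0.005, 0.819, -0.574, -0.003]
contact_force: [-0.3, -0.7, -1.9]
width: 0.0576
```

Call:
carry_out(series=[[[0,0,0],-7],[[0,0,0],-7],[[0,0,0],-7],[[0,0,0],-7],[[0,0,0],-7],[[0,0,0],-7],[[0,0,0],-7],[[0,0,0],-7],[[0,0,0],-5],[[0,0,0],-3]])

```text
clock: 21.23
position: [0.448, 0.0021, 0.1169]
ee_rot: [0.002, 0.999, -0.037, -0.006]
contact_force: [0.4, -0.1, -0.5]
width: 0.0577
```

```bash
python3 -c "
from h import *
go(.419,-.338,.10,-1.2)
from rig import manip
print(np.round(manip.get_state()['ee_rot'],4))"
```

```text
pos [0.448  0.0021 0.1169] yaw -4.2 F [ 0.4 -0.1 -0.5] w 57.7 t 21.23
shift [ -4.1 341.3  16.9] turn -3.0 rows>= 9
[ 0.0023  0.9993 -0.0366 -0.0056]
```

Call:
carry_out(series=[[[0,10,0],-1],[[0,20,0],-1],[[0,30,0],-1],[[0,35,0],0],[[0,35,0],0],[[0,35,0],0],[[0,35,0],0],[[0,35,0],0],[[0,30,0],0],[[0,22,0],0]])

```text
clock: 22.07
position: [0.4396, -0.2912, 0.1194]
ee_rot: [0.001, 1.0, -0.003, -0.006]
contact_force: [0.6, -0.1, -1.5]
width: 0.0574
```

Call:
carry_out(series=[[[0,14,0],0],[[0,8,0],0],[[0,3,0],0],[[0,0,0],0]])

```text
clock: 22.4
position: [0.4388, -0.3216, 0.1193]
ee_rot: [0.001, 1.0, -0.006, -0.006]
contact_force: [0.2, 0.6, -1.1]
width: 0.0577
```

```bash
python3 -c "
from h import *
go(.419,-.338,.06,-1.2)
from rig import manip
print(np.round(manip.get_state()['ee_rot'],4))"
```

```text
pos [ 0.4388 -0.3216  0.1193] yaw -0.7 F [ 0.2  0.6 -1.1] w 57.7 t 22.4
shift [-19.7  16.6  59.3] turn 0.5 rows>= 2
[ 7.0e-04  1.0e+00 -5.8e-03 -5.8e-03]
```

Call:
carry_out(series=[[[-6,5,0],0],[[-7,6,6],0.5],[[-5,4,12],0],[[-2,1,14],0],[[0,0,14],0],[[0,0,10],0],[[0,0,5],0],[[0,0,0],0]])

```text
clock: 23.07
position: [0.4131, -0.3301, 0.0557]
ee_rot: [-0.001, 1.0, -0.007, -0.007]
contact_force: [-0.3, -0.7, -1.5]
width: 0.0575
```

```bash
python3 -c "
from h import *
go(.419,-.338,.013,-1.2)"
```

```text
pos [ 0.4131 -0.3301  0.0557] yaw -0.8 F [-0.3 -0.7 -1.5] w 57.5 t 23.07
shift [ 6.   7.8 42.7] turn 0.4 rows>= 2
```

Call:
carry_out(series=[[[3,4,0],0.3],[[2,3,4],0],[[0,1,8],0],[[0,0,8],0],[[0,0,7],0],[[0,0,5],0],[[0,0,3],0],[[0,0,0],0]])

```text
clock: 23.73
position: [0.4187, -0.3391, 0.0185]
ee_rot: [-0.0, 1.0, -0.009, -0.006]
contact_force: [-0.4, 0.6, -2.1]
width: 0.0575
```

```bash
python3 -c "
from h import *
go(.419,-.338,.013,-1.2)"
```

```text
pos [ 0.4187 -0.3391  0.0185] yaw -1.1 F [-0.4  0.6 -2.1] w 57.5 t 23.73
shift [ 0.2 -1.1  5.5] turn 0.1 rows>= 1
```

Call:
carry_out(series=[[[0,0,3],0],[[0,0,2],0],[[0,0,1],0]])

```text
clock: 23.98
position: [0.4187, -0.339, 0.0121]
ee_rot: [-0.0, 1.0, -0.009, -0.006]
contact_force: [-1.5, 1.6, 8.0]
width: 0.0577
```

Call:
carry_out(series=[[[0,0,1],0]])

```text
clock: 24.07
position: [0.4188, -0.339, 0.0119]
ee_rot: [-0.0, 1.0, -0.009, -0.006]
contact_force: [-2.9, 1.8, 13.5]
width: 0.0576
```

Call:
carry_out(series=[[[0,0,-1],0],[[0,0,0],0],[[0,0,0],0],[[0,0,0],0],[[0,0,0],0],[[0,0,-6],0],[[0,0,-12],0],[[0,0,-20],0],[[0,0,-20],0],[[0,0,-20],0]], fingers=85)

```text
clock: 24.9
position: [0.4179, -0.3372, 0.0917]
ee_rot: [-0.003, 1.0, -0.009, -0.009]
contact_force: [1.1, 0.0, -0.2]
width: 0.085
```

Call:
carry_out(series=[[[0,0,-15],0],[[0,0,-8],3],[[0,0,0],7],[[0,0,0],7],[[0,0,0],7],[[0,0,0],7],[[0,0,0],7],[[0,0,0],7],[[0,0,0],7],[[0,0,0],7]])

```text
clock: 25.73
position: [0.4212, -0.34, 0.1268]
ee_rot: [0.004, 0.859, -0.512, -0.002]
contact_force: [0.2, 0.9, -0.3]
width: 0.0848
```

Call:
carry_out(series=[[[0,0,0],7],[[0,0,0],7],[[0,0,0],7],[[0,0,0],7],[[0,0,0],7],[[0,0,0],6],[[0,0,0],3],[[0,0,0],0]])

```text
clock: 26.4
position: [0.421, -0.3396, 0.13]
ee_rot: [-0.004, -0.594, 0.804, -0.001]
contact_force: [-0.7, 0.1, -0.0]
width: 0.0854
```

```bash
python3 - <<'E'
from h import *
from rig import manip
f=manip.get_image("top")["frame"]
go(.4917,-.150,.08,-99.4)
g=[.4917,-.150,-.165];m=cv2.morphologyEx(blue(f).astype(np.uint8),cv2.MORPH_CLOSE,np.ones((3,3),np.uint8))
k=np.zeros(m.shape,np.uint8);c=proj([[g[0],g[1],.014]])[0].astype(int);k[c[1]-28:c[1]+24,c[0]-22:c[0]+22]=1
p,e=fit(m*k,g);print(p,e,(m*k).sum())
S=5;o=np.array([360,195])
a=cv2.resize(f[195:275,360:440],None,fx=S,fy=S,interpolation=cv2.INTER_CUBIC)
P=lambda q:np.round((proj(q)-o+.5)*S).astype(np.int32)
for h in handles(p):cv2.polylines(a,[P(h[4:])],1,(0,255,255),1)
cv2.circle(a,tuple(int(v) for v in P([[p[0]-.075*np.cos(p[2]),p[1]-.075*np.sin(p[2]),.014]])[0]),3,(0,0,255),-1)
b=cv2.resize(f[180:290,410:520],None,fx=400/110,fy=400/110,interpolation=cv2.INTER_CUBIC)
cv2.imwrite("pics/h7.png",np.hstack([a,b]))
E
```

```text
pos [ 0.421  -0.3396  0.13  ] yaw -107.0 F [-0.3 -0.5 -0.4] w 84.9 t 26.45
shift [-202.   -12.4   50. ] turn -7.6 rows>= 6
[np.float64(0.49298773772490245), np.float64(-0.15130653431863492), np.float64(-0.2218460359545668)] 0.41118183732032776 356
```

View pics/h7.png

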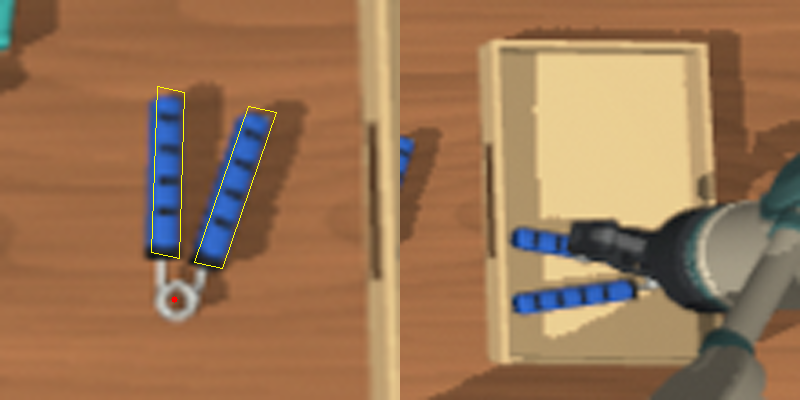

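The middle grip lies in the wooden tray's near half. The right grip's handles centre at about crop (166,175) and (233,188), with the coil at (177,300), roughly 1 px left of the fit, so I'll compute its pose from those points.

```bash
python3 - <<'E'
from h import *
C=lambda u:(np.array(u)+.5)/5-.5+[360,195]
c=unproj([C((177,300))],.014)[0];l=unproj([C((166,255)),C((167,97)),C((209,264)),C((258,112))],.028)
print(np.round(c,4),np.round(l,4))
a=[np.degrees(np.arctan2(*(l[i+1]-l[i])[1::-1])) for i in(0,2)]
mid=(l.mean(0)+0)[:2];d=mid-c[:2];print("leans",a,np.mean(a),"mid",mid,np.linalg.norm(d),np.degrees(np.arctan2(d[1],d[0])))
go(.493,-.149,.08,-100.5)
E
```

```text
[ 0.4191 -0.1367  0.014 ] [[ 0.4471 -0.1279  0.028 ]
 [ 0.5477 -0.1322  0.028 ]
 [ 0.4412 -0.1549  0.028 ]
 [ 0.5376 -0.1903  0.028 ]]
leans [np.float64(-2.4837963842495747), np.float64(-20.14382622167844)] -11.313811302964009 mid [ 0.4934312  -0.15132234] 0.07575243563943744 -11.125385166989629
pos [ 0.421  -0.3396  0.13  ] yaw -107.0 F [-0.3 -0.5 -0.4] w 84.9 t 26.45
shift [-203.4  -13.3   50. ] turn -6.5 rows>= 6
```

Call:
carry_out(series=[[[-10,0,0],0],[[-20,-1,0],0],[[-30,-2,0],0],[[-33,-2,0],0],[[-33,-2,0],0],[[-28,-2,0],0],[[-20,-1,6],0],[[-12,-1,10],0],[[-6,0,12],0],[[0,0,10],0]])

```text
clock: 27.28
position: [0.4917, -0.147, 0.0929]
ee_rot: [-0.001, -0.599, 0.801, -0.004]
contact_force: [0.6, -0.1, 0.1]
width: 0.0851
```

Call:
carry_out(series=[[[0,0,6],-3],[[0,0,3],-2],[[0,0,0],0]])

```text
clock: 27.53
position: [0.4901, -0.1424, 0.0818]
ee_rot: [-0.002, -0.638, 0.77, -0.001]
contact_force: [-0.7, -0.8, 0.3]
width: 0.0853
```

```bash
python3 -c "
from h import *
go(.491,-.151,.05,-101.2)"
```

```text
pos [ 0.4901 -0.1424  0.0818] yaw -100.8 F [-0.7 -0.8  0.3] w 85.3 t 27.53
shift [ 8.3 -2.5 31.8] turn 0.4 rows>= 1
```

Call:
carry_out(series=[[[3,-1,5],0.4],[[3,-1,9],0],[[2,0,9],0],[[0,0,6],0],[[0,0,0],0]])

```text
clock: 27.95
position: [0.4909, -0.1507, 0.0509]
ee_rot: [-0.001, -0.635, 0.773, -0.002]
contact_force: [-0.3, 0.4, -0.2]
width: 0.0847
```

```bash
python3 -c "
from h import *
go(.491,-.151,.005,-101.2)"
```

```text
pos [ 0.4909 -0.1507  0.0509] yaw -101.2 F [-0.3  0.4 -0.2] w 84.7 t 27.95
shift [ 0.2 -0.2 45.9] turn -0.0 rows>= 2
```

Call:
carry_out(series=[[[0,0,6],0],[[0,0,9],0],[[0,0,9],0],[[0,0,7],0]])

```text
clock: 28.28
position: [0.4918, -0.1518, 0.018]
ee_rot: [-0.001, -0.634, 0.773, -0.003]
contact_force: [-0.3, 1.1, 0.2]
width: 0.085
```

Call:
carry_out(series=[[[0,0,5],0],[[0,0,3],0]])

```text
clock: 28.45
position: [0.4909, -0.1515, 0.0077]
ee_rot: [-0.001, -0.634, 0.773, -0.002]
contact_force: [-0.6, 0.7, -1.6]
width: 0.0853
```

Call:
carry_out(series=[[[0,0,2],0]])

```text
clock: 28.53
position: [0.4906, -0.1514, 0.005]
ee_rot: [-0.002, -0.634, 0.773, -0.001]
contact_force: [0.1, 0.1, 0.3]
width: 0.0849
```

Call:
carry_out(series=[[[0,0,0],0],[[0,0,0],0],[[0,0,0],0],[[0,0,0],0],[[0,0,0],0],[[0,0,0],0],[[0,0,0],0]], fingers=40, squeeze=30)

```text
clock: 29.12
position: [0.4918, -0.1519, 0.0069]
ee_rot: [-0.001, -0.634, 0.773, -0.003]
contact_force: [-0.8, -0.4, -0.8]
width: 0.058
```

Call:
carry_out(series=[[[0,0,-5],0],[[0,0,-12],0],[[0,0,-18],0],[[0,0,-20],0],[[0,0,-20],0],[[0,0,-15],0],[[0,0,-10],0],[[0,0,0],-3],[[0,0,0],-6],[[0,0,0],-7]])

```text
clock: 29.95
position: [0.4903, -0.1504, 0.1132]
ee_rot: [0.002, 0.739, -0.674, 0.001]
contact_force: [-0.0, 0.8, -1.4]
width: 0.0581
```

Call:
carry_out(series=[[[0,0,0],-7],[[0,0,0],-7],[[0,0,0],-7],[[0,0,0],-7],[[0,0,0],-7],[[0,0,0],-7],[[0,0,0],-7],[[0,0,0],-7],[[0,0,0],-7],[[0,0,0],-7]])

```text
clock: 30.78
position: [0.4884, -0.1492, 0.1155]
ee_rot: [0.002, 0.993, -0.114, -0.0]
contact_force: [-0.2, -0.5, -0.5]
width: 0.0584
```

Call:
carry_out(series=[[[0,0,0],-6],[[0,0,0],-3],[[0,0,0],0]])

```text
clock: 31.03
position: [0.4877, -0.1488, 0.1159]
ee_rot: [0.002, 1.0, -0.03, -0.001]
contact_force: [-0.1, -0.4, -0.7]
width: 0.0579
```

```bash
python3 -c "
from h import *
go(.539,-.340,.10,-1.2)
from rig import manip
print(np.round(manip.get_state()['ee_rot'],4))"
```

```text
pos [ 0.4877 -0.1488  0.1159] yaw -3.4 F [-0.1 -0.4 -0.7] w 57.9 t 31.03
shift [ 62.7 187.8  15.9] turn -2.2 rows>= 5
[ 1.700e-03  9.995e-01 -3.000e-02 -8.000e-04]
```

The right grip is confirmed firm (58 mm at 30 N). Carrying it to the wooden tray's far half.

Call:
carry_out(series=[[[3,8,0],-2],[[6,18,0],0],[[9,26,0],0],[[10,30,0],0],[[10,30,0],0],[[9,26,0],0],[[6,20,0],0],[[4,12,0],0],[[2,6,0],0],[[0,0,0],0]])

```text
clock: 31.87
position: [0.5408, -0.3312, 0.1156]
ee_rot: [-0.0, 1.0, -0.018, -0.003]
contact_force: [-0.4, -0.5, -0.8]
width: 0.0577
```

```bash
python3 -c "
from h import *
go(.539,-.340,.055,-1.2)"
```

```text
pos [ 0.5408 -0.3312  0.1156] yaw -2.0 F [-0.4 -0.5 -0.8] w 57.7 t 31.87
shift [-1.5  8.8 60.6] turn -0.8 rows>= 2
```

Call:
carry_out(series=[[[-1,3,6],-0.8],[[0,3,12],0],[[0,2,14],0],[[0,0,14],0],[[0,0,9],0],[[0,0,5],0],[[0,0,0],0]])

```text
clock: 32.45
position: [0.5358, -0.3313, 0.0498]
ee_rot: [-0.003, 1.0, -0.008, -0.005]
contact_force: [-0.0, 0.4, -1.8]
width: 0.0579
```

```bash
python3 -c "
from h import *
go(.539,-.340,.012,-1.2)"
```

```text
pos [ 0.5358 -0.3313  0.0498] yaw -0.9 F [-0.   0.4 -1.8] w 57.9 t 32.45
shift [ 3.4  8.7 37.8] turn 0.3 rows>= 1
```

Call:
carry_out(series=[[[2,4,0],0.3],[[1,3,4],0],[[0,1,7],0],[[0,0,7],0],[[0,0,6],0],[[0,0,4],0],[[0,0,2],0],[[0,0,0],0]])

```text
clock: 33.12
position: [0.5397, -0.3399, 0.018]
ee_rot: [-0.003, 1.0, -0.011, -0.004]
contact_force: [0.3, 0.6, -0.8]
width: 0.0579
```

```bash
python3 -c "
from h import *
go(.539,-.340,.012,-1.2)"
```

```text
pos [ 0.5397 -0.3399  0.018 ] yaw -1.2 F [ 0.3  0.6 -0.8] w 57.9 t 33.12
shift [-0.7  0.1  6. ] turn -0.0 rows>= 1
```

Call:
carry_out(series=[[[0,0,3],0],[[0,0,1.5],0],[[0,0,1],0]])

```text
clock: 33.37
position: [0.5398, -0.3401, 0.0123]
ee_rot: [-0.002, 1.0, -0.011, -0.004]
contact_force: [0.7, -0.6, -1.0]
width: 0.0583
```

Call:
carry_out(series=[[[0,0,0.5],0]])

```text
clock: 33.45
position: [0.5398, -0.34, 0.0117]
ee_rot: [-0.002, 1.0, -0.011, -0.004]
contact_force: [0.1, 0.3, -0.6]
width: 0.0586
```

Call:
carry_out(series=[[[0,0,0.5],0],[[0,0,0],0]])

```text
clock: 33.62
position: [0.5399, -0.3401, 0.0113]
ee_rot: [-0.002, 1.0, -0.011, -0.004]
contact_force: [0.1, -0.1, -1.5]
width: 0.0579
```

Call:
carry_out(series=[[[0,0,0],0],[[0,0,0],0],[[0,0,0],0],[[0,0,0],0],[[0,0,0],0],[[0,0,-6],0],[[0,0,-12],0],[[0,0,-20],0],[[0,0,-20],0],[[0,0,-20],0]], fingers=85)

```text
clock: 34.45
position: [0.5382, -0.3387, 0.0895]
ee_rot: [-0.005, 1.0, -0.011, -0.007]
contact_force: [0.6, 0.2, 0.3]
width: 0.0849
```

Call:
carry_out(series=[[[0,0,-20],0],[[0,0,-20],0],[[-5,10,-15],0],[[-15,15,-10],0],[[-25,15,0],0],[[-30,10,0],0],[[-30,10,0],0],[[-30,10,0],0],[[-30,10,0],0],[[-20,10,0],0]])

```text
clock: 35.28
position: [0.354, -0.4295, 0.1708]
ee_rot: [0.002, 1.0, -0.006, 0.002]
contact_force: [1.4, -0.0, -0.1]
width: 0.085
```

Call:
carry_out(series=[[[-30,20,0],0],[[-30,20,0],0],[[-30,20,0],0],[[-20,15,0],0],[[-10,8,0],0],[[0,0,0],0],[[0,0,0],0]])

```text
clock: 35.87
position: [0.2218, -0.5159, 0.1757]
ee_rot: [0.006, 1.0, -0.009, 0.002]
contact_force: [0.8, 1.0, 0.8]
width: 0.0852
```

```bash
python3 - <<'E'
from h import *
from rig import manip
f=manip.get_image("top")["frame"];g=manip.get_image("scene")["frame"];s=manip.get_state();print(s["clock"],s["position"],s["qd"])
cv2.imwrite("pics/end.png",np.hstack([cv2.resize(f[100:300,190:510],None,fx=1.25,fy=1.25),cv2.resize(g[130:290,140:460],(400,250))]))
f0=cv2.imread("pics/top0.png")
d=cv2.absdiff(f,f0).max(2)
print("bystander diff",{n:int((d[b:e,a:c]>40).sum()) for n,(a,b,c,e) in dict(flask=(250,125,283,170),bell=(296,138,324,168),block=(325,120,402,162),vase=(412,132,450,170),turq=(340,170,370,218),turq2=(122,255,178,295)).items()})
E
```

```text
35.9667 [ 0.22273488 -0.51532579  0.17553391] [ 0.017794    0.00045782  0.00807861  0.00550008 -0.00142344 -0.00263921]
bystander diff {'flask': 0, 'bell': 0, 'block': 0, 'vase': 0, 'turq': 0, 'turq2': 0}
```

View pics/end.png

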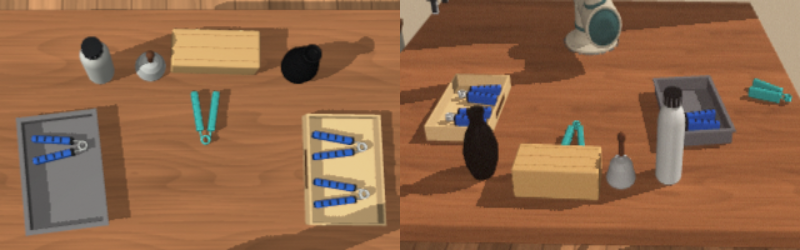

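The slack grip lies flat in the grey tray and both firm ones lie side by side in the wooden tray. The bystanders and look-alikes are unchanged, so I'm handing in.

```bash
python3 -c "
from rig import manip
print(manip.sign_off())"
```

```text
the job is handed in; nothing more can be done
None
```

The job is done and handed in at about 36 s of the 72 s allowed. The slack grip is in the grey tray and the two firm ones are in the wooden tray.

- **Finding the slack one:** under 20 N the right grip held at 62.4 mm and the middle one at 59.6 mm. The left one shut to 36.7 mm, so it is the slack one. Both firm grips measured about 58 mm when I squeezed them again at 30 N to carry them.
- **Placing:** I set the slack grip down first, still held by its squeezed handles, and released it on the tray floor. The two firm grips then went in side by side.
- **Last checks:** the final pictures show all three grips flat in the right trays, with the arm clear. The vase, bell, flask, block and both turquoise look-alikes show no pixel change in the top view.
- **What went less well:**
  - On the first descent, onto the right grip, the tool drifted about 10 mm, sat too high and shifted the grip a few millimetres. I suspect a fingertip touched a handle, but never confirmed it. I measured the grip again before picking it up.
  - Setting the middle grip down pressed with about 13 N.
  - No contact force showed when the right grip was released, so it may have settled by up to about a millimetre.
  - The tool was tilted by up to about 2.4° while carrying the slack grip, and by less with the other two.

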